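# Offer the lamp arm up to its base and hold the hinge in line for the pin

## Task

The desk lamp is being put back together: roll its loose arm along the desk until the flat hinge eye on its end stands on edge, then pick the arm up and bring that eye down between the two upright knuckles of the fork on the lamp base so that the three holes line up. Do not force it or disturb anything else on the desk. Finish still holding the arm in line in the gripper, about level and not resting on the fork or the desk, so that someone can push the hinge pin through.

Things in the scene. Friction and masses are not known exactly. Their poses are not given: they have to be found in the camera images.
- lamp_arm: loose lamp arm: aluminium tube 24 mm thick, 240 mm long, 0.15-0.25 kg. Origin: middle of its axis, about its centre of mass. x: along the tube to the flat hinge eye (left end at the start); black cap to x = -126 mm. y: along the eye's hole; z: along the eye's width. Lies right to left on the desk, axis 12 mm up, rolled 1.25 rad from y level; narrow eye: it rolls on the tube and stays put
- tube_eye (a point): centre of the hole in the arm's hinge eye, 148 mm along x from the middle of the arm; same axes as the arm. The eye is a flat steel tongue 8 mm thick (y) and 22 mm wide (z); it begins at the tube's end 28 mm before this point, has a 12 mm hole here and a round end of radius 11 mm about it
- lamp_base: heavy lamp base that does not move: dark steel disc 180 mm across, 19 mm thick, with a 25 mm post in its middle that carries the fork. Origin: centre of the underside. x: level, along the slot of the fork, pointing left (seen from the robot), away from the side where the arm lies; y: level, along the fork's holes; z up
- fork_eye (a point): centre of the fork's hinge line, midway between its two knuckles, 102 mm above the desk; axes as the base. Knuckles: upright steel cheeks 6 mm thick (y), 26 mm wide (x), 12 mm holes, round tops ending 115 mm above the desk. The slot between is 13 mm wide (y), open at the top and both ends; its floor lies 18 mm below this point
- hinge_pin: bystander: the 7 mm hinge pin with a round knurled 24 mm foot, standing upright on it, 54 mm high; origin under its centre
- lamp_head: bystander: the black lamp shade standing on its rim, 124 mm across, 75 mm high; origin under its centre
- washer_tin: bystander: shallow round steel tin of washers, 72 mm across, 22 mm high; origin under its centre
- bead_jar: bystander: glass jar with steel cap, 60 mm across, 75 mm high; origin under its centre
- ribbon_spool: bystander: spool of ribbon lying flat, 64 mm across, 28 mm high; origin under its centre
- screwdriver: bystander: screwdriver lying roughly from right to left on the robot's side of the arm, 170 mm long, 26 mm high; origin under its middle
- pencil_mug: bystander: white mug with pencils, 80 mm across plus a handle, 95 mm high, pencils to 175 mm; origin under its centre
Mind the look-alikes: they are no part of the job. Several things have the shape of the lamp_base; the one meant has the colours described above.

How it is judged:
On the way, in this order (a step that is already met when the one before it is completed fails the run):
1. the arm, still lying on the desk, is rolled so that its flat eye stands on edge (within 0.2 rad) (angle between lamp_arm's own y axis and vertical between 1.37 and 1.77 rad and height (world z) of lamp_arm below 0.015 m), for 0.3 s.
2. the arm is picked up in the gripper, its middle at least 40 mm above the desk (height (world z) of lamp_arm above 0.04 m and contact force between the fingers and lamp_arm above 2 N), for 0.2 s.
At the end, for the whole second after the job is handed in: Through the last second the gripper holds the arm still, off the desk and level within 0.4 rad, the centre of its eye's hole within 5 mm of the centre of the fork's hinge line (a 7 mm pin passes 12 mm holes), hole axes within 0.2 rad, touching the base with under 6 N (all of step 2 and distance between tube_eye and fork_eye below 0.005 m and angle between the y axis of tube_eye and the y axis of fork_eye, either way round below 0.2 rad and contact force between lamp_arm and lamp_base below 6 N and contact force between lamp_arm and table below 0.1 N and linear speed of lamp_arm below 0.02 m/s and angle between lamp_arm's own x axis and vertical between 1.17 and 1.97 rad); the arm keeps its last pose, push and grip.
It fails at once if the arm is pressed or knocked against the lamp base with more than 25 N (contact force between lamp_arm and lamp_base above 25 N).
It fails at once if another thing on the desk is moved by more than 25 mm (distance of any of hinge_pin, lamp_head, washer_tin, bead_jar, ribbon_spool, screwdriver, pencil_mug from where it was at the start of the episode above 0.025 m).
It also fails if it takes over 51 s, if anything falls off the work surface, if the arm or the gripper's body presses on something with over 40 N, if the wrist force passes 120 N, or if a joint passes its speed limit or range.

## Robot

A 6-joint arm with a two-finger parallel gripper is mounted at the origin on the work surface. World frame = base frame: x ahead of the robot, y to its left, z up, the work surface at z = 0. Lengths are in m, angles in rad, forces in N, time in s.
With the tool pointing down it reaches from about 0.325 to 0.9 m from the base axis. Payload 6.1 kg.
Tool frame: the origin (TCP) lies on the mounting face of the last link; the fingertips stand 173 mm ahead of it and the grasp point (between the pads) lies 155 mm ahead of it; z points along the fingers, y is the direction in which the jaws open and shut (so a half turn about z gives the same grasp; the last joint's range is limited). The gripper opens to 85 mm and grips with 20 to 120 N. Pads are 22 mm wide; open, the fingers measure 114 mm over their backs; the gripper's body (76 mm by 85 mm) begins 54 mm behind the grasp point. The pads swing forward as they close: fully open they stand 13 mm farther back than shut.
Start: joints at [-1.258, 0.22, 1.526, -0, 1.395, -0.126], TCP at [0.266, -0.566, 0.405] pointing down, gripper open.
Joint ranges: [-2.98, 2.98], [-0.91, 2.08], [0.09, 2.57], [-1.24, 4.39], [0.2, 2.65], [-2.68, 2.68]. Speed limits (rad/s): [2.57, 2.57, 3.01, 3.14, 3.14, 3.14].

## Interface

Orientations are given as a unit quaternion [x, y, z, w].
In Python, from plant import env gives the robot as it stands.
- The arm moves only by the tool move_arm, never from a script. Its argument "rows" is a list of rows, each a list of 6 numbers: the shift along the tool's x, y, z in units of 40 mm (1.0 is 40 mm), then the turn, a rotation vector about the tool's x, y, z in units of 5 degrees (1.0 is 5 degrees). In form: [[dx, dy, dz, wx, wy, wz], ...]. A call has 1 to 20 rows; each row is the pose to reach, as a shift and turn from the pose commanded when the call began, along the tool's axes at that moment; what a row does not reach only later rows make up. A row lasts 1/12 s, in which the tool goes at most 41.7 mm and 7.16 degrees, less where a joint would pass 70% of its speed; a pose out of reach is approached as far as the arm can. A call with a gripper value outside its range is refused whole. "hand" is the closure, from 0 (fully open) to 1 (shut), set as the call begins (left out, the last holds). The fingers move at their own pace and stop on an object; "squeeze" is the grip in N (left out, the last holds). Time passes only in rows, so rows that repeat a pose let the fingers close. It gives the time, the measured TCP pose, the force and the opening at its end, in the units of the state.
- env.read_state(): the state, without advancing time (a new reading comes with each control period).
- env.camera(name): name is "scene" or "side" or "wrist"; returns a dict with "image" (480x640x3 uint8, red, green, blue), "z_map" (480x640 float32, m along the optical axis (not along the pixel's ray), 0 where there is no reading), "fx", "fy", "cx", "cy" (pixels), "dist" ([k1, k2, p1, p2, k3] as OpenCV has them; the pictures are not rectified), "cam_to_world" (4x4, takes a point from camera to world coordinates); the wrist camera has in their place "mount" (4x4, takes a point from camera to tool coordinates, whose origin is the TCP and whose axes are the flange's). Camera axes: x right, y up, looking along -z (the intrinsics and any distortion apply to the point x, -y, -z); pixel columns grow to the right and rows downward; lengths in m; the calibration is good to about 2 mm. A picture is of the moment at which its call begins: read the wrist's pose just before it.
- env.finish_job(): hands the job in, once; it reports no verdict.
The state is a dict: "time": time; "joint_positions": joint angles; "dq": joint speeds; "joint_torque": joint torques, N m; "tool_pos": TCP position; "tcp_rot": TCP orientation; "force": force on the tool from outside, world axes, zero at the start; "wrist_torque": the same for the moment, N m; "finger_gap": opening from 0.0 (shut) to 1.0 (fully open).
Only numpy, scipy, OpenCV 4.12 (cv2) and the standard library are available. Lean on these libraries where they do the work, as an engineer would, in place of code of your own. Each camera call takes 0.05 s, during which the arm holds its last target. There are 200 camera calls.

## Working session

There is one attempt and no reset: what is moved stays moved. The work goes in short steps, Python scripts to look and compute and a tool call to move; the robot and the scene stay as the last step left them, time stands still between calls to the robot, and variables do not carry over. Pictures are saved under pics/ and viewed, about 8 in all and at most 12, crops included, and the job is handed in when it is done.

Besides the shell and the picture viewer there is one more tool, called as name([rows], argument=value, ...), one row to a line, values as JSON. move_arm: Moves the arm, as the interface text tells. Its arguments: {"type":"object","properties":{"rows":{"type":"array","items":{"type":"array","items":{"type":"number"}}},"hand":{"type":"number"},"squeeze":{"type":"number"}},"required":["rows"]}

```bash
mkdir -p pics; ls; cat > h.py <<'E'
import numpy as np, cv2
from plant import env
from scipy.spatial.transform import Rotation as R
def shot(name):
    s=env.read_state(); c=env.camera(name)
    if 'mount' in c:
        T=np.eye(4);T[:3,:3]=R.from_quat(s['tcp_rot']).as_matrix();T[:3,3]=s['tool_pos'];c['T']=T@np.array(c['mount'])
    else: c['T']=np.array(c['cam_to_world'])
    c['K']=np.array([[c['fx'],0,c['cx']],[0,c['fy'],c['cy']],[0,0,1.]]);c['dist']=np.array(c['dist'],float)
    return c
def ray(c,uv):
    p=cv2.undistortPoints(np.array(uv,float).reshape(-1,1,2),c['K'],c['dist'])[:,0]
    return np.c_[p[:,0],-p[:,1],-np.ones(len(p))]
def plane(c,uv,z):
    d=ray(c,uv)@c['T'][:3,:3].T;o=c['T'][:3,3]
    return o+d*((z-o[2])/d[:,2])[:,None]
def cloud(c):
    v,u=np.mgrid[:480,:640];d=ray(c,np.c_[u.ravel(),v.ravel()])*c['z_map'].reshape(-1,1)
    return (d@c['T'][:3,:3].T+c['T'][:3,3]).reshape(480,640,3)
def proj(c,P):
    q=(np.atleast_2d(P)-c['T'][:3,3])@c['T'][:3,:3];q=q*[1,-1,-1]
    return cv2.projectPoints(q,np.zeros(3),np.zeros(3),c['K'],c['dist'])[0][:,0]
def save(c,n): cv2.imwrite('pics/'+n,c['image'][...,::-1] if isinstance(c,dict) else c[...,::-1])
E
python3 - <<'E'
from h import *
print(env.read_state())
a=shot('scene');b=shot('side');save(a,'scene.png');save(b,'side.png')
print(a['T'],b['T'],a['fx'])
E
```

```text
pics
{'time': 0.0, 'joint_positions': array([-1.25811977e+00,  2.21218347e-01,  1.52759950e+00, -1.58719968e-05,
        1.39472399e+00, -1.26077021e-01]), 'dq': array([ 0.0007089 , -0.00060471, -0.00022849, -0.00050093, -0.00017613,
       -0.00066309]), 'joint_torque': array([ 5.74974219e-04, -4.96896136e+01, -3.89390910e+01, -3.20526269e-04,
        1.10652376e-02,  1.57728028e-06]), 'tool_pos': array([ 0.26543027, -0.56553756,  0.40360989]), 'tcp_rot': array([ 9.76032496e-01,  2.17622650e-01, -9.85753877e-05, -9.69626276e-04]), 'force': array([ 0.04867954, -0.16700539,  0.11626639]), 'wrist_torque': array([-0.01481822,  0.00597489,  0.02419771]), 'finger_gap': 1.0014968346983346}
[[-0.09519043 -0.71448849  0.69314139  1.48748944]
 [ 0.99537675 -0.07727202  0.05704518  0.13293789]
 [ 0.01280231  0.69536698  0.71854079  1.12334205]
 [ 0.          0.          0.          1.        ]] [[-0.90162111  0.26567988 -0.34131154  0.1993882 ]
 [-0.43222364 -0.58296968  0.68798916  0.64918154]
 [-0.0161894   0.76782847  0.6404509   0.67894786]
 [ 0.          0.          0.          1.        ]] 592.8727795248855
```

View pics/scene.png

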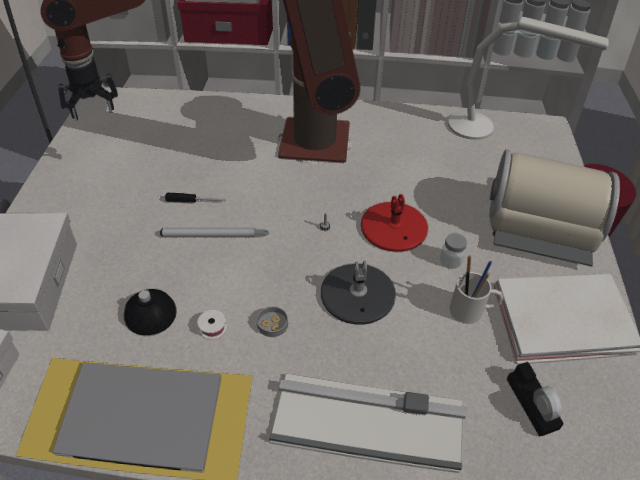

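View pics/side.png

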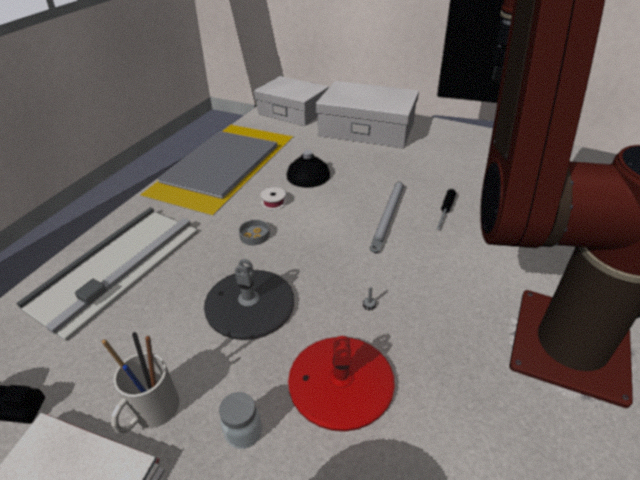

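The scene view shows the arm lying from the cap at (162,232) to the eye at (268,233). Two things have the lamp_base shape: the dark steel one at (358,290) and the red one at (395,225). The dark one fits the description; I'll confirm it in an enlarged crop and measure.

```bash
python3 - <<'E'
from h import *
a=shot('scene');b=shot('side')
for n,c in(('scene',a),('side',b)):
    P=cloud(c);im=c['image'].astype(int);ok=(c['z_map']>0)
    if n=='scene': print('table z',np.median(P[150:160,150:250,2]),np.median(P[350,90+160:400,2]))
    # arm: height between .008 and .03, roi
    v,u=np.mgrid[:480,:640]
    roi=(u>150)&(u<285)&(v>220)&(v<245) if n=='scene' else (u>365)&(u<410)&(v>175)&(v<255)
    m=roi&ok&(P[...,2]>.009)&(P[...,2]<.035)
    Q=P[m];ce=Q.mean(0);_,_,V=np.linalg.svd(Q[:,:2]-ce[:2],full_matrices=False)
    d=V[0]*np.sign(V[0][1]);t=(Q[:,:2]-ce[:2])@d
    print(n,'arm n',m.sum(),'ends',ce[:2]+d*t.min(),ce[:2]+d*t.max(),'dir',d,'len',np.ptp(t),'z95',np.percentile(Q[:,2],95))
    roi=(u>315)&(u<402)&(v>255)&(v<325) if n=='scene' else (u>195)&(u<300)&(v>255)&(v<340)
    m=roi&ok&(P[...,2]>.010)&(P[...,2]<.027)&(im.sum(2)<330)
    Q=P[m]; (x,y),r=cv2.minEnclosingCircle(Q[:,:2].astype(np.float32)*1000);print('disc',x,y,r)
    m=roi&ok&(P[...,2]>.075)&(P[...,2]<.125);Q=P[m]
    print('fork',m.sum(),Q.min(0),Q.max(0),Q.mean(0))
    if n=='scene':
        for nm,(u0,v0) in dict(pin=(325,222),head=(150,305),tin=(272,320),jar=(455,245),spool=(211,322),scr=(195,198),mug=(472,300),red=(395,228)).items(): print(nm,P[v0,u0])
save(np.hstack([cv2.resize(a['image'][250:330,310:410],(400,320),interpolation=3),cv2.resize(b['image'][250:340,190:302],(398,320),interpolation=3)]),'crop.png')
E
```

```text
table z -0.0006727775319876894 -0.0008716880953628658
scene arm n 801 ends [ 0.46422888 -0.36450057] [ 0.4315494  -0.08092101] dir [-0.11448153  0.99342538] len 0.2854563275413148 z95 0.0246902945004297
disc 599.1688232421875 161.0977020263672 90.78084564208984
fork 181 [0.58189711 0.1463571  0.07504038] [0.61600459 0.17566394 0.11623898] [0.6025759  0.16118771 0.09418244]
pin [0.38383506 0.06379579 0.02342868]
head [ 0.72188071 -0.30661865  0.05279924]
tin [ 0.70059744 -0.03081987  0.00947962]
jar [0.47852879 0.39071489 0.07314976]
spool [ 0.73526632 -0.16411418  0.02893881]
scr [ 0.3188979  -0.30337967  0.01393261]
mug [0.65814025 0.41488342 0.08795383]
red [0.38060022 0.24854075 0.01794022]
side arm n 714 ends [ 0.45264221 -0.359865  ] [ 0.42465009 -0.07735545] dir [-0.098601    0.99512705] len 0.283892950395803 z95 0.024057701780213544
disc 596.6165161132812 163.30699157714844 90.29052734375
fork 352 [0.58086248 0.14517265 0.07502275] [0.61052072 0.17729587 0.11490639] [0.59369357 0.16449885 0.09552278]
```

View pics/crop.png

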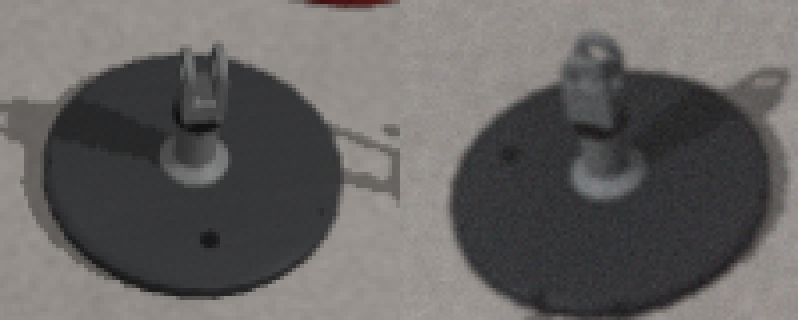

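The crop confirms the base: dark grey disc, a light post collar and two upright cheeks. Next I plan the move above the arm for a close look.

```bash
cat >> h.py <<'E'
def delta(p,rot,p0=None,q0=None):
    "row units from the present (or given commanded) pose to p with rotation rot"
    s=env.read_state();p0=s['tool_pos'] if p0 is None else p0;R0=R.from_quat(s['tcp_rot'] if q0 is None else q0)
    return np.round(np.r_[R0.inv().apply(np.array(p)-p0)/.04,np.degrees((R0.inv()*rot).as_rotvec())/5],3)
def down(yaw_x): # tool z down, tool x at world yaw
    c,s=np.cos(yaw_x),np.sin(yaw_x);return R.from_matrix(np.c_[[c,s,0],[s,-c,0],[0,0,-1]])
E
python3 - <<'E'
from h import *
w=shot('wrist');print(w['mount'],w['fx'])
d=np.array([-.1065,.9943]);yaw=np.arctan2(d[1],d[0])
for y in(yaw,yaw-np.pi): print(np.degrees(y),delta([.445,-.237,.36],down(y)))
E
```

```text
[[ 9.59035009e-05  9.52604211e-01  3.04212438e-01  7.77705049e-02]
 [ 9.99999713e-01  1.37315008e-04 -7.45236882e-04 -4.33456770e-04]
 [-7.51688726e-04  3.04212422e-01 -9.52603925e-01  3.24376694e-02]
 [ 0.00000000e+00  0.00000000e+00  0.00000000e+00  1.00000000e+00]] 349.2978590631573
96.11367237364821 [ 7.5530e+00 -5.5310e+00  1.1100e+00 -9.0000e-03 -9.0000e-03 -1.4195e+01]
-83.88632762635179 [ 7.5530e+00 -5.5310e+00  1.1100e+00 -9.0000e-03  1.0000e-02  2.1805e+01]
```

move_arm([
  [7.55,-5.53,1.1,0,0,-14.2],
  [7.55,-5.53,1.1,0,0,-14.2],
  [7.55,-5.53,1.1,0,0,-14.2],
  [7.55,-5.53,1.1,0,0,-14.2],
  [7.55,-5.53,1.1,0,0,-14.2],
  [7.55,-5.53,1.1,0,0,-14.2],
  [7.55,-5.53,1.1,0,0,-14.2],
  [7.55,-5.53,1.1,0,0,-14.2],
  [7.55,-5.53,1.1,0,0,-14.2],
  [7.55,-5.53,1.1,0,0,-14.2],
  [7.55,-5.53,3.1,0,0,-14.2],
  [7.55,-5.53,3.1,0,0,-14.2],
  [7.55,-5.53,3.1,0,0,-14.2],
  [7.55,-5.53,3.1,0,0,-14.2],
  [7.55,-5.53,3.1,0,0,-14.2],
  [7.55,-5.53,3.1,0,0,-14.2],
], hand=0.35, squeeze=40)

```text
time: 1.58
tool_pos: [0.4458, -0.2383, 0.2835]
tcp_rot: [0.668, 0.744, 0.0, 0.002]
force: [0.7, -0.2, -0.6]
finger_gap: 0.648
```

```bash
python3 - <<'E'
from h import *
s=env.read_state();print(s['time'],s['tool_pos'],s['finger_gap'],s['joint_positions'],s['force'])
w=shot('wrist');P=cloud(w)
e=proj(w,[.43,-.089,.012])[0];print('eye px',e,'mid',proj(w,[.445,-.237,.012])[0])
x,y=int(e[0]),int(e[1]);c=w['image'][max(y-40,0):y+50,x-60:x+60]
save(np.hstack([w['image'],]),'w1.png')
x0=max(x-60,0);y0=max(y-60,0);save(cv2.resize(w['image'][y0:y0+120,x0:x0+120],(600,600),interpolation=3),'w1e.png');print(x0,y0)
E
```

```text
1.5833 [ 0.44584792 -0.2382643   0.283473  ] 0.6475475623363177 [-6.46921732e-01  5.80977289e-02  1.94708255e+00  4.07954319e-05
  1.13211829e+00 -7.53498908e-01] [ 0.73871441 -0.1669417  -0.58197267]
eye px [ 3.20573721e+02 -6.89925780e-02] mid [319.54865837 236.93749623]
260 0
```

View pics/w1.png

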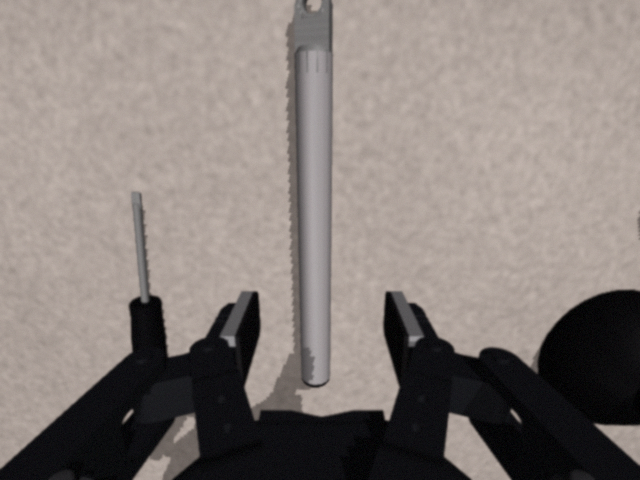

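The wrist view shows the arm upright in the picture, with the eye at (313,5) nearly flat and the cap at (316,380). I take the sign of the roll from the depth across the tongue (rows 15-40).

```bash
python3 - <<'E'
from h import *
w=shot('wrist');P=cloud(w);np.set_printoptions(precision=1,suppress=True)
for r in((14,42),(80,110),(200,230)):
    Q=np.median(P[r[0]:r[1],290:340],0)*1000;k=Q[:,2]>3;print(r,'x',Q[k][:,0],'\n z',Q[k][:,2],'\n img',np.median(w['image'][r[0]:r[1],290:340,1],0)[k])
E
```

```text
(14, 42) x [415.4 416.1 416.7 417.4 418.  418.6 419.2 419.8 420.4 421.  421.7 422.3
 422.9 423.5 424.1 424.7 425.3 426.  426.6 427.2 427.7 428.3 429.  429.6
 430.2 430.8 431.4 432.  432.6 433.2 433.8 434.4 435.  435.6 436.2 436.7
 437.3 437.9 438.6] 
 z [10.9 10.9 11.  11.3 11.5 11.6 11.9 12.3 12.5 12.6 12.7 13.2 13.3 13.4
 13.8 13.6 13.9 14.2 14.2 14.4 14.6 15.3 15.1 15.4 15.4 15.8 15.8 16.1
 16.4 16.5 16.8 16.7 17.4 17.5 17.4 16.8 14.7 12.6 10.6] 
 img [109.  112.  113.  114.  114.  114.  113.5 112.  112.  113.  112.  113.
 112.  113.  113.  112.  112.  114.  114.  114.  113.  112.  112.5 112.
 112.5 113.5 112.5 112.  114.  113.  114.  113.  113.5 110.5  99.5  81.5
  73.   85.5 117. ]
(80, 110) x [419.6 420.4 421.1 421.7 422.4 423.1 423.7 424.4 425.  425.7 426.3 426.9
 427.5 428.1 428.7 429.4 429.9 430.6 431.2 431.8 432.4 433.  433.6 434.2
 434.8 435.4 436.  436.6 437.2 437.9 438.5 439.1 439.7 440.3 441.  441.6
 442.2 442.9] 
 z [13.2 15.2 16.6 17.7 18.7 19.3 19.6 20.  20.7 21.1 21.  22.  21.4 21.9
 22.3 22.5 22.4 22.3 22.1 22.3 22.1 22.2 21.9 21.9 21.8 21.7 21.3 21.
 20.6 20.3 20.
[... 184 characters left out ...]
55.5
 154.  154.  152.  150.  146.  142.  140.  138.  132.  125.  118.  110.
 110.  129. ]
(200, 230) x [428.3 429.1 429.8 430.5 431.2 431.9 432.6 433.3 434.  434.7 435.3 436.
 436.7 437.3 438.  438.6 439.4 440.  440.7 441.4 442.  442.7 443.4 444.1
 444.7 445.4 446.1 446.8 447.6 448.3 449.  449.6 450.5 451.3] 
 z [14.4 16.3 17.4 18.6 19.1 19.8 20.3 20.7 21.1 21.3 21.6 22.  21.9 22.3
 22.2 22.5 22.3 22.5 22.2 21.9 21.9 22.  21.5 21.6 21.2 20.7 20.3 19.8
 19.2 18.4 17.5 16.6 14.8 12.3] 
 img [ 75.5  77.   87.   96.  105.  114.  122.  130.5 137.  144.  150.  155.
 159.  163.  165.  166.  165.  163.  161.5 159.  157.5 156.  155.  153.
 150.  146.  143.  140.  136.  129.5 120.5 113.  111.5 129. ]
```

View pics/w1e.png

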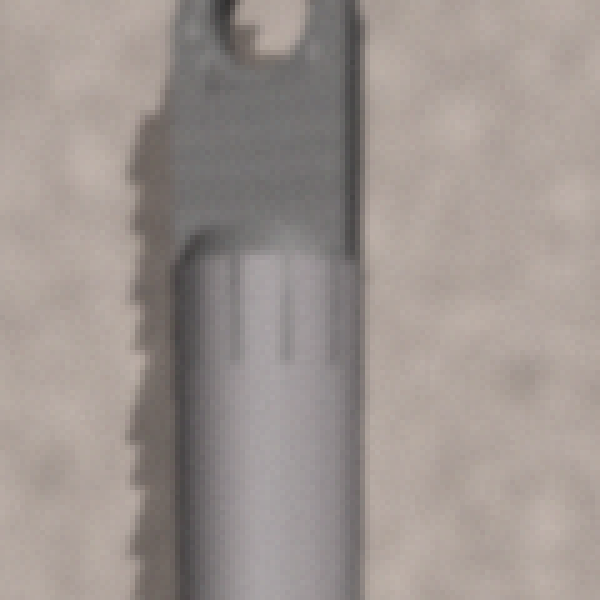

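The tongue's +x edge is the higher one (17.5 against 11 mm, slope about 0.33 rad, matching 1.25 from level). So the arm must roll towards the robot (tool -y) by about 15 mm. I go down straddling the tube and push it at its middle.

move_arm([
  [0,-0.09,1,0,0,0],
  [0,-0.09,2,0,0,0],
  [0,-0.09,2.6,0,0,0],
  [0,-0.09,2.65,0,0,0],
  [0,-0.09,2.65,0,0,0],
  [0,-0.09,2.65,0,0,0],
], hand=0.4)

```text
time: 2.18
tool_pos: [0.4424, -0.2385, 0.1768]
tcp_rot: [0.668, 0.744, 0.0, 0.002]
force: [-0.3, 0.3, 0.6]
finger_gap: 0.601
```

```bash
python3 - <<'E'
from h import *
s=env.read_state();print(s['time'],s['tool_pos'],s['finger_gap'],s['force'])
w=shot('wrist');P=cloud(w);np.set_printoptions(precision=1,suppress=True)
for r in((20,40),(150,170),(250,270)):
    Q=P[r[0]:r[1],180:460].reshape(-1,3)*1000;k=(Q[:,2]>14)&(Q[:,2]<30);print(r,np.percentile(Q[k],[2,50,98],axis=0))
save(w,'w2.png')
E
```

```text
2.1833 [ 0.44240366 -0.23852782  0.17678615] 0.6011645676698578 [-0.34573622  0.26701114  0.60225825]
(20, 40) [[ 419.1 -135.1   15. ]
 [ 430.  -131.9   20.9]
 [ 440.6 -128.1   23.2]]
(150, 170) [[ 423.5 -176.2   14.8]
 [ 434.3 -172.2   21. ]
 [ 445.1 -168.5   23.1]]
(250, 270) [[ 427.7 -214.4   14.7]
 [ 438.2 -209.3   21. ]
 [ 449.3 -204.9   23.1]]
```

View pics/w2.png

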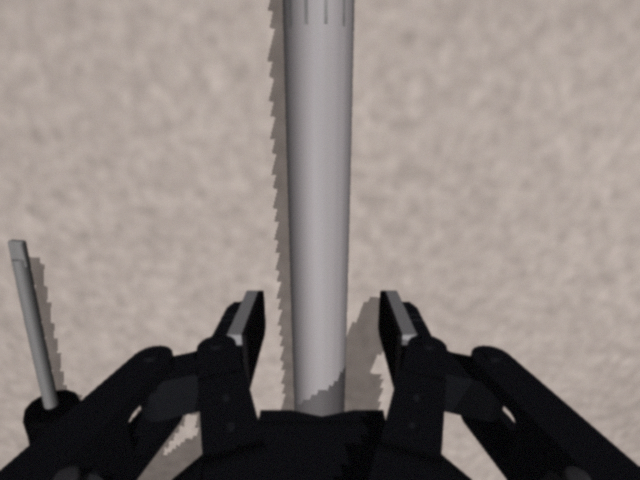

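The tube (cols 285-350) is centred between the fingers at (255,320) and (390,320). I push gently by about 26 mm, 13 of which is clearance.

move_arm([
  [0,-0.15,0,0,0,0],
  [0,-0.28,0,0,0,0],
  [0,-0.32,0,0,0,0],
  [0,-0.36,0,0,0,0],
  [0,-0.4,0,0,0,0],
  [0,-0.44,0,0,0,0],
  [0,-0.48,0,0,0,0],
  [0,-0.51,0,0,0,0],
  [0,-0.54,0,0,0,0],
  [0,-0.57,0,0,0,0],
  [0,-0.59,0,0,0,0],
  [0,-0.61,0,0,0,0],
  [0,-0.63,0,0,0,0],
  [0,-0.64,0,0,0,0],
  [0,-0.65,0,0,0,0],
  [0,-0.65,0,0,0,0],
  [0,-0.65,0,0,0,0],
])

```text
time: 3.65
tool_pos: [0.4154, -0.2404, 0.1746]
tcp_rot: [0.668, 0.744, -0.0, -0.0]
force: [0.7, -0.4, -1.3]
finger_gap: 0.599
```

```bash
python3 - <<'E'
from h import *
s=env.read_state();print(s['time'],s['tool_pos'],s['finger_gap'],s['force'])
w=shot('wrist');P=cloud(w);np.set_printoptions(precision=1,suppress=True)
for r in((20,40),(150,170),(250,270)):
    Q=P[r[0]:r[1],180:460].reshape(-1,3)*1000;k=(Q[:,2]>14)&(Q[:,2]<30);print(r,np.percentile(Q[k],[2,50,98],axis=0))
E
```

```text
3.65 [ 0.41544646 -0.24037141  0.1746465 ] 0.598595503994652 [ 0.67385295 -0.42729584 -1.2714015 ]
(20, 40) [[ 406.3 -135.5   14.7]
 [ 416.4 -132.3   20.8]
 [ 427.7 -128.6   23.3]]
(150, 170) [[ 410.6 -176.    14.7]
 [ 420.6 -172.    20.8]
 [ 432.2 -168.4   23.2]]
(250, 270) [[ 414.8 -213.7   15. ]
 [ 424.5 -208.5   21. ]
 [ 436.2 -204.    23.1]]
```

Rolled by about 13 mm (1.1 rad), so 2 mm more. Then I centre again and slide towards the eye for a close look.

move_arm([
  [0,-0.02,0,0,0,0],
  [0,-0.035,0,0,0,0],
  [0,-0.05,0,0,0,0],
  [0,-0.05,0,0,0,0],
  [0,-0.05,0,0,0,0],
  [0,0.05,0,0,0,0],
  [0,0.28,0,0,0,0],
  [0.7,0.28,0,0,0,0],
  [1.4,0.28,0,0,0,0],
  [1.4,0.28,0,0,0,0],
  [1.4,0.28,0,0,0,0],
])

```text
time: 4.62
tool_pos: [0.421, -0.1824, 0.1746]
tcp_rot: [0.667, 0.745, -0.0, -0.0]
force: [0.1, 0.1, 0.0]
finger_gap: 0.604
```

```bash
python3 - <<'E'
from h import *
s=env.read_state();print(s['time'],s['tool_pos'],s['finger_gap'],s['force'])
w=shot('wrist');P=cloud(w);np.set_printoptions(precision=1,suppress=True)
for r in((30,50),(60,80),(200,220),(250,270)):
    Q=P[r[0]:r[1],180:460].reshape(-1,3)*1000;k=(Q[:,2]>14)&(Q[:,2]<30);print(r,k.sum(),np.percentile(Q[k],[2,50,98],axis=0))
save(w,'w3.png')
E
```

```text
4.6167 [ 0.42103576 -0.18237886  0.17455242] 0.6036752888520305 [0.12790212 0.08760359 0.03263017]Traceback (most recent call last):
  File "<stdin>", line 5, in <module>
    return _quantile_unchecked(
        a, q, axis, out, overwrite_input, method, keepdims, weights)
    return _ureduce(a,
                    func=_quantile_ureduce_func,
    ...<5 lines>...
                    overwrite_input=overwrite_input,
                    method=method)
    r = func(a, **kwargs)
    result = _quantile(arr,
                       quantiles=q,
    ...<2 lines>...
                       out=out,
                       weights=wgt)
    slices_having_nans = np.isnan(arr[-1, ...])
                                  ~~~^^^^^^^^^
IndexError: index -1 is out of bounds for axis 0 with size 0
```

```bash
python3 - <<'E'
from h import *
w=shot('wrist');P=cloud(w);np.set_printoptions(precision=1,suppress=True)
for r in((50,60),(80,95),(100,110),(200,220),(250,270)):
    Q=P[r[0]:r[1],180:460].reshape(-1,3)*1000;k=(Q[:,2]>14)&(Q[:,2]<30);print(r,k.sum());k.sum() and print(np.percentile(Q[k],[2,50,98],axis=0))
save(w,'w3.png')
E
```

```text
(50, 60) 137
[[406.5 -85.2  14.8]
 [410.1 -83.9  16.7]
 [413.7 -82.7  18.3]]
(80, 95) 371
[[407.4 -95.9  20. ]
 [411.2 -93.7  21.4]
 [415.1 -91.3  22.7]]
(100, 110) 250
[[ 408.  -100.5   19.9]
 [ 411.8  -98.9   21.4]
 [ 415.7  -97.3   22.8]]
(200, 220) 1210
[[ 404.7 -138.5   14.7]
 [ 415.3 -134.1   21. ]
 [ 426.2 -130.1   23.1]]
(250, 270) 1153
[[ 406.9 -158.3   14.8]
 [ 417.3 -153.1   20.9]
 [ 428.4 -148.8   23.2]]
```

View pics/w3.png

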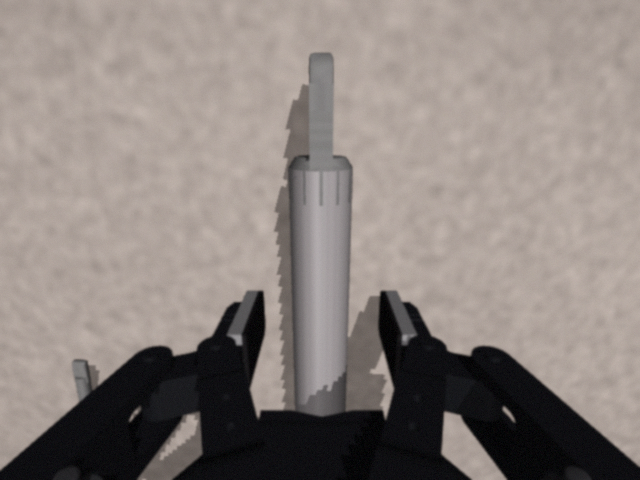

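The eye now stands on edge (tongue at cols 309-333, rows 55-155), and the tube is centred under the gripper about 91 mm behind the hole. I grip it.

move_arm([
  [0,0,0.03,0,0,0],
  [0,0,0.03,0,0,0],
  [0,0,0.03,0,0,0],
  [0,0,0.03,0,0,0],
  [0,0,0.03,0,0,0],
  [0,0,0.03,0,0,0],
  [0,0,0.03,0,0,0],
  [0,0,0.03,0,0,0],
], hand=1, squeeze=90)

```text
time: 5.38
tool_pos: [0.4209, -0.1841, 0.1739]
tcp_rot: [0.668, 0.744, -0.0, 0.001]
force: [-1.1, -3.1, 4.8]
finger_gap: 0.251
```

```bash
cat > eye.py <<'E'
from h import *
def eye(w,P,top):
    "tongue in wrist view: tip, centre line, tilt; top = height of tongue top edge"
    Q=P[40:150,290:350].reshape(-1,3);Q=Q[(Q[:,2]>top-.012)&(Q[:,2]<top+.006)];return Q
E
python3 - <<'E'
from h import *
s=env.read_state();print(s['time'],s['tool_pos'],s['finger_gap'],s['force'])
w=shot('wrist');P=cloud(w)
Q=P[85:110,290:350].reshape(-1,3);Q=Q[(Q[:,2]>.014)]
T=R.from_quat(s['tcp_rot']).inv().apply(Q-s['tool_pos']);A=np.c_[T,np.ones(len(T))]
k=np.abs(T[:,1]-np.median(T[:,1]))<.0028
print('tongue y(tool)',T[:,1].min(),T[:,1].max(),'roll slope',np.linalg.lstsq(A[k][:,[0,1,3]],T[k][:,2],rcond=None)[0])
g=cv2.cvtColor(w['image'],cv2.COLOR_RGB2GRAY);print(g[100,300:345])
E
```

```text
5.3833 [ 0.42089802 -0.18406742  0.17390175] 0.25088747675811124 [-1.05593041 -3.14331882  4.84610307]
tongue y(tool) -0.004020790058846336 0.0038434352789568503 roll slope [ 2.55847729  0.15283214 -0.07212025]
[108 104 107 107 106 106 107 107 108 116 123 134 135 135 134 133 130 131
 127 127 126 128 123 127 129 130 131 131 132 133 131 133 134 131 142 154
 160 164 160 160 162 160 161 159 157]
```

Gripped, with an opening of about 21 mm. I lift it and work out the fork's slot direction from the fixed views.

move_arm([
  [0,0,-0.3,0,0,0],
  [0,0,-1,0,0,0],
  [0,0,-2,0,0,0],
  [0,0,-3,0,0,0],
  [0,0,-4,0,0,0],
  [0,0,-4,0,0,0],
  [0,0,-4,0,0,0],
])

```text
time: 6.02
tool_pos: [0.4213, -0.1837, 0.3356]
tcp_rot: [0.668, 0.744, 0.001, 0.002]
force: [-0.5, 0.1, -3.1]
finger_gap: 0.242
```

```bash
python3 - <<'E'
from h import *
s=env.read_state();print(s['time'],s['tool_pos'],s['finger_gap'],s['force'],s['wrist_torque'])
L=[]
for n in('scene','side'):
    c=shot(n);P=cloud(c).reshape(-1,3)
    k=(np.hypot(P[:,0]-.598,P[:,1]-.162)<.03)&(P[:,2]>.088)&(P[:,2]<.12);Q=P[k];L.append(Q);
    (x,y),wh,an=cv2.minAreaRect((Q[:,:2]*1000).astype(np.float32));print(n,len(Q),x,y,wh,an)
    # 2D histogram
    H,_,_=np.histogram2d(Q[:,0]*1000,Q[:,1]*1000,bins=[np.arange(576,624,3),np.arange(138,188,3)]);print(H.astype(int))
E
```

```text
6.0167 [ 0.42131978 -0.18374609  0.33561994] 0.24242548153797744 [-0.48485322  0.06616219 -3.14656837] [ 0.08470892  0.03367319 -0.04612643]
scene 104 598.037841796875 160.90406799316406 (27.753957748413086, 25.176246643066406) 14.333015441894531
[[0 0 0 0 0 0 0 0 0 0 0 0 0 0 0 0]
 [0 0 0 0 0 0 0 0 0 0 0 0 0 0 0 0]
 [0 0 0 0 0 0 0 0 1 1 0 0 0 0 0 0]
 [0 0 0 0 0 0 0 0 1 1 0 0 0 0 0 0]
 [0 0 1 1 0 0 0 1 0 3 0 0 0 0 0 0]
 [0 0 3 1 1 0 0 0 0 3 2 0 0 0 0 0]
 [0 0 0 4 0 0 0 0 0 2 1 1 0 0 0 0]
 [0 0 0 3 2 0 0 0 0 0 2 3 0 0 0 0]
 [0 0 0 2 1 1 0 0 0 1 5 3 0 0 0 0]
 [0 0 0 1 2 2 0 0 0 0 4 3 2 0 0 0]
 [0 0 0 0 6 3 1 0 0 0 1 3 4 0 0 0]
 [0 0 0 0 3 6 4 0 0 0 1 2 0 0 0 0]
 [0 0 0 0 2 2 1 0 0 0 0 0 0 0 0 0]
 [0 0 0 0 0 0 0 0 0 0 0 0 0 0 0 0]
 [0 0 0 0 0 0 0 0 0 0 0 0 0 0 0 0]]
side 243 596.1658325195312 162.2236328125 (26.408153533935547, 27.414339065551758) 9.888496398925781
[[ 0  0  0  0  0  0  0  0  0  0  0  0  0  0  0  0]
 [ 0  0  0  0  0  0  0  0  0  1  2  1  0  0  0  0]
 [ 0  0  0  0  1  0  0  0  1  7  6 10  0  0  0  0]
 [ 0  0  1  7 10  1  0  0  0  1  6  9  0  0  0  0]
 [ 0  0  0  3 10  3  0  0  0  1  3  9  0  0  0  0]
 [ 0  0  0  3  7  7  0  0  0  1  3  6  0  0  0  0]
 [ 0  0  0  1  4  6  0  0  0  0  2 13  5  0  0  0]
 [ 0  0  0  1  3  4  0  0  0  1  2  6  6  0  0  0]
 [ 0  0  0  0  4  5  2  0  0  0  2  7  9  0  0  0]
 [ 0  0  0  0  2  8  1  0  0  0  0  5  9  2  0  0]
 [ 0  0  0  0  0  3  4  0  0  0  0  0  2  0  0  0]
 [ 0  0  0  0  0  0  4  0  0  0  0  0  0  0  0  0]
 [ 0  0  0  0  0  0  0  0  0  0  0  0  0  0  0  0]
 [ 0  0  0  0  0  0  0  0  0  0  0  0  0  0  0  0]
 [ 0  0  0  0  0  0  0  0  0  0  0  0  0  0  0  0]]
```

The fork histogram shows two clear cheeks: slot bearing about 13° from world x, centre about (0.597, 0.1615). I compute the move that puts the eye 25 mm short of and above the fork.

```bash
python3 - <<'E'
from h import *
print(delta([.482,.135,.335],down(np.radians(13))))
E
```

```text
[ 7.738e+00  2.392e+00 -6.800e-02 -3.300e-02 -2.000e-03  1.663e+01]
```

move_arm([
  [0.3,0.1,0,0,0,0.6],
  [0.9,0.28,0,0,0,1.9],
  [1.5,0.46,0,0,0,3.2],
  [2.1,0.65,0,0,0,4.5],
  [2.7,0.83,0,0,0,5.8],
  [3.3,1.02,0,0,0,7.1],
  [3.9,1.2,0,0,0,8.4],
  [4.5,1.39,0,0,0,9.7],
  [5.1,1.58,0,0,0,11],
  [5.7,1.76,0,0,0,12.3],
  [6.3,1.95,0,0,0,13.6],
  [6.8,2.1,0,0,0,14.7],
  [7.2,2.23,0,0,0,15.6],
  [7.5,2.32,0,0,0,16.2],
  [7.65,2.36,0,0,0,16.5],
  [7.74,2.39,0,0,0,16.63],
  [7.74,2.39,0,0,0,16.63],
  [7.74,2.39,0,0,0,16.63],
  [7.74,2.39,0,0,0,16.63],
  [7.74,2.39,0,0,0,16.63],
])

```text
time: 7.78
tool_pos: [0.4825, 0.134, 0.3331]
tcp_rot: [0.994, 0.113, -0.0, 0.0]
force: [-0.1, 0.5, -1.4]
finger_gap: 0.252
```

```bash
python3 - <<'E'
from h import *
s=env.read_state();print(s['time'],s['tool_pos'],s['finger_gap'],s['force'],s['wrist_torque'])
w=shot('wrist');save(w,'w4.png');np.save('w4z.npy',w['z_map'])
P=cloud(w);T=R.from_quat(s['tcp_rot']).inv().apply(P.reshape(-1,3)-s['tool_pos']).reshape(P.shape);np.save('w4T.npy',T)
print(proj(w,[.597,.1615,.115]))
for r in range(40,170,10): 
    q=T[r,280:360];k=q[:,2]<np.min(q[:,2])+.006;print(r,k.sum(),np.round(1000*np.r_[q[k].min(0),q[k].max(0)],1))
E
```

```text
7.7833 [0.48247631 0.13400745 0.3331257 ] 0.2516465662244352 [-0.13459745  0.45790431 -1.43865308] [ 0.01609684 -0.05232983 -0.0066032 ]
[[319.71386965  38.74326073]]
40 25 [117.4 -13.6 218.2 118.2  11.2 221.8]
50 22 [101.5  -3.5 157.5 102.4   3.5 162.4]
60 26 [ 97.8  -4.  153.4  98.3   4.1 156.5]
70 26 [ 94.6  -4.  151.5  95.    4.  154.2]
80 2 [77.7 -0.4 32.4 77.7 -0.4 32.4]
90 1 [77.7 -0.4 32.4 77.7 -0.4 32.4]
100 1 [77.7 -0.4 32.4 77.7 -0.4 32.4]
110 25 [ 82.7  -3.7 150.9  82.9   4.1 153.9]
120 24 [ 79.7  -3.7 151.   79.7   3.8 153.2]
130 1 [77.7 -0.4 32.4 77.7 -0.4 32.4]
140 1 [77.7 -0.4 32.4 77.7 -0.4 32.4]
150 24 [ 70.   -3.8 151.1  70.2   3.9 153.6]
160 48 [ 66.4  -8.8 151.   66.9   7.9 156.9]
```

View pics/w4.png

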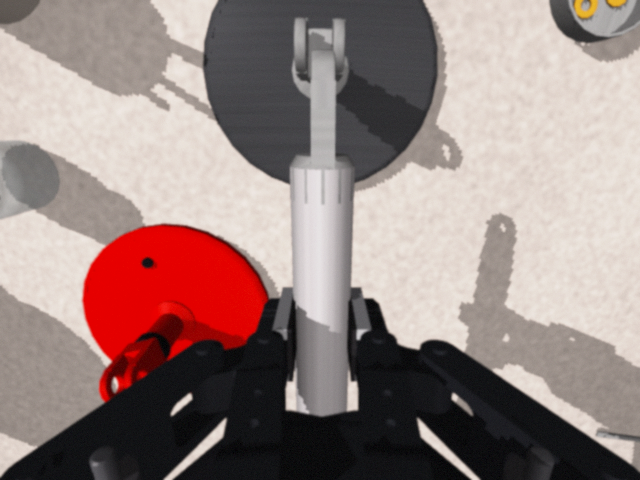

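The tongue (cols 310-335, rows 52-155) points straight at the slot between the cheeks at (302,45) and (339,45). Now I measure the lateral, yaw, roll and height offsets in the tool frame.

```bash
python3 - <<'E'
import numpy as np
np.set_printoptions(precision=1,suppress=True)
T=np.load('w4T.npy')*1000;z=np.load('w4z.npy')
for r in(60,72,112,122,150): print(r,'\n',T[r,306:340,1][::2],'\n',T[r,306:340,2][::2])
for r in range(16,50,4):
    q=T[r,285:355];k=(q[:,2]>214)&(q[:,2]<240);q=q[k];
    if len(q): 
        L=q[q[:,1]<-1];Rr=q[q[:,1]>-1];f=lambda a:np.r_[a[:,0].mean(),a[:,1].min(),a[:,1].max(),a[:,2].mean()] if len(a) else []
        print(r,f(L),f(Rr))
E
```

```text
60 
 [-8.  -7.9 -4.  -3.3 -2.7 -2.  -1.4 -0.8 -0.1  0.5  1.1  1.8  2.4  3.1
  3.7  6.9  8. ] 
 [225.5 250.6 156.3 154.9 153.9 153.7 154.3 153.5 154.2 154.3 153.9 154.1
 154.1 154.6 155.1 221.7 222.7]
72 
 [-8.3 -7.9 -6.8 -3.3 -2.6 -2.  -1.4 -0.8 -0.1  0.5  1.1  1.8  2.4  3.
  3.7  7.3  8.4] 
 [231.9 250.3 249.8 151.7 152.1 153.4 153.6 152.2 152.  153.2 153.2 153.4
 152.9 152.6 153.2 229.8 230. ]
112 
 [-12.  -10.5  -8.9  -3.3  -2.7  -2.1  -1.4  -0.8  -0.1   0.5   1.2   1.8
   2.5   3.1   3.8  11.   12.5] 
 [314.9 315.3 314.6 150.9 153.3 151.2 152.7 152.1 152.7 152.6 152.5 151.8
 152.1 152.  152.3 317.  315.4]
122 
 [-12.1 -10.6  -9.1  -3.4  -2.7  -2.1  -1.4  -0.8  -0.1   0.5   1.2   1.8
   2.5   3.1   3.8  11.1  12.7] 
 [315.6 315.2 316.5 152.4 152.8 152.4 152.8 152.6 151.5 151.7 151.9 152.2
 152.3 152.1 153.1 315.9 317. ]
150 
 [-12.4 -10.9  -9.2  -3.5  -2.8  -2.1  -1.4  -0.8  -0.1   0.6   1.2   1.9
   2.6   3.2   3.9  11.4  12.9] 
 [316.9 317.3 316.2 152.3 151.7 153.2 152.1 151.3 151.9 151.9 152.7 152.5
 153.6 151.4 152.1 317.  316.5]
20 [128.  -13.2  -7.7 226.1] [128.    5.6  10.9 226. ]
24 [125.7 -13.6  -7.7 224. ] [125.7   5.4  11.3 223.7]
28 [123.6 -13.5  -7.7 222.3] [123.5   5.4  11.3 221.8]
32 [121.7 -13.5  -7.8 221.9] [121.5   5.3  11.2 221. ]
36 [120.  -13.5  -7.8 221.9] [120.    5.3  11.2 221.8]
40 [118.4 -13.6  -7.9 222.7] [118.1   5.4  11.2 221.3]
44 [116.4 -13.6  -8.3 221.5] [116.3   5.3  11.3 221.4]
48 [114.7 -13.5  -8.  222.4] [114.4   5.3  10.8 220.6]
```

```bash
cat > fit.py <<'E'
import numpy as np
from scipy.optimize import least_squares as LS
def fits(T,rows_t,zf,yc=(-.0077,.0053),x0t=.0915,z0t=.163):
    q=T[rows_t[0]:rows_t[1],305:340].reshape(-1,3)
    q=q[(abs(q[:,1])<.0035)&(q[:,2]<z0t+.004)&(q[:,2]>z0t-.016)&(q[:,0]>x0t)]
    t=LS(lambda p:np.hypot(q[:,0]-p[0],q[:,2]-p[1])-.011,[x0t,z0t],loss='soft_l1',f_scale=5e-4)
    f=T[:130,270:370].reshape(-1,3);y=f[:,1]
    f=f[(((y>yc[1]+.0008)&(y<yc[1]+.0055))|((y<yc[0]-.0008)&(y>yc[0]-.0055)))&(f[:,2]>zf-.017)&(f[:,2]<zf)]
    g=LS(lambda p:np.hypot(f[:,0]-p[0],f[:,2]-p[1])-.013,[f[:,0].mean(),zf],loss='soft_l1',f_scale=5e-4)
    return len(q),t.x*1000,np.std(t.fun)*1e3,len(f),g.x*1000,np.std(g.fun)*1e3,np.ptp(f[:,0])*1e3
E
python3 - <<'E'
from fit import *
T=np.load('w4T.npy')
print(*fits(T,(44,80),.333-.102))
E
```

```text
673 [ 91.63240315 163.28711553] 0.5302742061567082 1025 [117.66143934 232.98292821] 0.6496389635049742 25.82481070611624
```

Roll and yaw agree within about 1°. The eye needs +26 mm in x, -1.2 mm in y and about +69.5 mm in z. I go to 35 mm above and check.

move_arm([
  [0.15,-0.03,0,0,0,0],
  [0.4,-0.03,0.1,0,0,0],
  [0.6,-0.03,0.3,0,0,0],
  [0.65,-0.03,0.55,0,0,0],
  [0.65,-0.03,0.75,0,0,0],
  [0.65,-0.03,0.85,0,0,0],
  [0.65,-0.03,0.85,0,0,0],
  [0.65,-0.03,0.85,0,0,0],
  [0.65,-0.03,0.85,0,0,0],
])

```text
time: 8.58
tool_pos: [0.5076, 0.1415, 0.2998]
tcp_rot: [0.994, 0.113, 0.0, 0.0]
force: [-0.1, 0.8, -1.8]
finger_gap: 0.246
```

```bash
cat > chk.py <<'E'
import sys
from h import *
from fit import *
np.set_printoptions(precision=1,suppress=True)
s=env.read_state();print(s['time'],s['tool_pos']*1000,s['force'],s['finger_gap'])
w=shot('wrist');P=cloud(w);T=R.from_quat(s['tcp_rot']).inv().apply(P.reshape(-1,3)-s['tool_pos']).reshape(P.shape);np.save('T.npy',T)
save(w,sys.argv[1]);zf=s['tool_pos'][2]-.102
for x in range(82,106,4):
    k=(abs(T[...,0]*1000-x)<1.5)&(T[...,2]>zf-.017)&(T[...,2]<zf)&(abs(T[...,1])<.025);y=np.sort(T[k][:,1])*1000
    if len(y)>9:
        L=y[y<-5];Rr=y[y>5];L.size and Rr.size and print(x,'L',L.min(),L.max(),'R',Rr.min(),Rr.max())
q=T[60:150,300:345].reshape(-1,3)*1000;k=(q[:,2]<158)&(q[:,2]>140);print('tongue y',np.percentile(q[k][:,1],[1,99]))
print(*fits(T,(40,85),zf,(-.0065,.0065)))
E
python3 chk.py w5.png
```

```text
8.5833 [507.6 141.5 299.8] [-0.1  0.8 -1.8] 0.2461565860672602
82 L -12.191367729924142 -6.312962835167345 R 6.689934292934162 12.658194682583815
86 L -12.282736068404684 -6.3771542690876455 R 6.784726194132208 12.79900563632031
90 L -12.17728488750926 -6.232849295265595 R 6.964272354063719 12.92114702582423
94 L -12.149316761476234 -6.251059397626889 R 6.978996233855816 12.911174148099182
98 L -12.231441266676072 -6.0312481300199146 R 7.041624552942656 13.066566740444781
102 L -11.77233790702848 -5.996083510850831 R 7.167503669621272 12.574464252483661
tongue y [-3.9  4. ]
709 [ 91.6 163.3] 0.5331531679596049 1340 [ 91.1 199.8] 0.6130546796670924 25.7028843626525
```

View pics/w5.png

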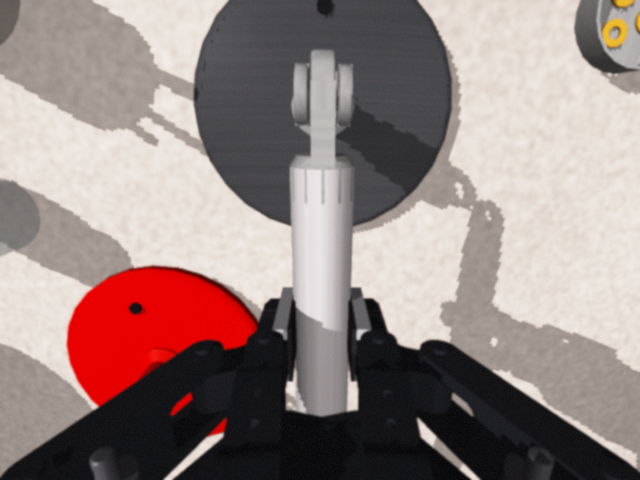

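Over the slot: residuals of -0.5 mm in x, +0.35 mm in y and about 0.02 rad in yaw, with 36 mm to go. I correct these and lower slowly.

move_arm([
  [-0.012,-0.037,0,0,0,0.23],
  [-0.012,-0.037,0.05,0,0,0.23],
  [-0.012,-0.037,0.15,0,0,0.23],
  [-0.012,-0.037,0.25,0,0,0.23],
  [-0.012,-0.037,0.35,0,0,0.23],
  [-0.012,-0.037,0.45,0,0,0.23],
  [-0.012,-0.037,0.55,0,0,0.23],
  [-0.012,-0.037,0.65,0,0,0.23],
  [-0.012,-0.037,0.73,0,0,0.23],
  [-0.012,-0.037,0.8,0,0,0.23],
  [-0.012,-0.037,0.85,0,0,0.23],
  [-0.012,-0.037,0.88,0,0,0.23],
  [-0.012,-0.037,0.9,0,0,0.23],
  [-0.012,-0.037,0.9,0,0,0.23],
  [-0.012,-0.037,0.9,0,0,0.23],
  [-0.012,-0.037,0.9,0,0,0.23],
  [-0.012,-0.037,0.9,0,0,0.23],
])

```text
time: 10.05
tool_pos: [0.5069, 0.1429, 0.2637]
tcp_rot: [0.995, 0.103, 0.0, -0.0]
force: [0.2, -0.7, -1.5]
finger_gap: 0.248
```

```bash
python3 chk.py w6.png; python3 - <<'E'
from h import *
b=shot('side');s=env.read_state();print(s['wrist_torque'])
u=proj(b,[.597,.1615,.102])[0];print(u);x,y=u.astype(int)
w=cv2.imread('pics/w6.png')[...,::-1]
save(np.hstack([cv2.resize(b['image'][y-30:y+30,x-30:x+30],(400,400),interpolation=3),cv2.resize(w[20:170,245:395],(400,400),interpolation=3)]),'s6.png')
E
```

```text
10.05 [506.9 142.9 263.7] [ 0.2 -0.7 -1.5] 0.24777041094015811
82 L -12.62738719639538 -6.513892368568381 R 6.481028203376638 12.394658919185268
86 L -12.594888628687473 -6.531486577693794 R 6.456118628784401 12.484678326719918
90 L -12.651537386523392 -6.506323776681945 R 6.483752260517716 12.485388869506183
94 L -12.40902718858978 -6.472883523122315 R 6.44946341981129 12.664147972967088
98 L -12.52673308959949 -6.535846823443453 R 6.469866632193971 12.668278806517728
102 L -12.315861285201938 -6.594527631089197 R 6.501884904825442 12.405184623955876
tongue y [-7.1  6.9]
704 [ 91.6 163.3] 0.5443348788190566 2309 [ 91.5 163.8] 0.5839041755861704 25.601740734520693
[ 0.02221309 -0.0260938   0.02099644]
[243.34707332 267.22172347]
```

View pics/s6.png

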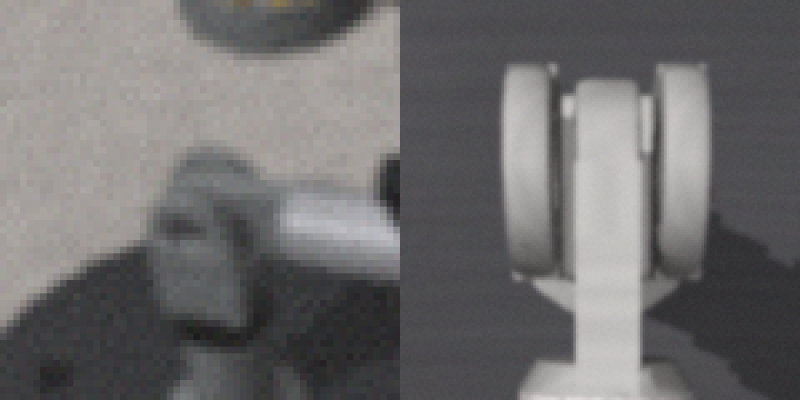

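The eye sits centred in the slot with clearance on both sides: offsets 0.1, 0.0 and 0.5 mm, slot walls at ±6.5 mm and tongue at ±4 mm. The force reading shows only the arm's weight. I hand in.

```bash
python3 -c "
from h import *
print(env.read_state()['dq'].round(4)); print(env.finish_job())"
```

```text
[-0.0014  0.0009  0.0014 -0.0002  0.0001 -0.0003]
the job is handed in; nothing more can be done
None
```

I rolled the lamp arm about 15 mm towards the robot, in two gentle pushes, until its eye stood on edge. Then I gripped it about 92 mm behind the hole, lifted it and lowered the eye into the slot of the dark steel fork. The red look-alike base was left alone. I handed the job in at about 10 s of the 51 s allowed, with the arm still held.

**Last checks:** The wrist depth fit put the eye hole within about 0.1, 0 and 0.5 mm of the fork's hinge centre. The slot walls read ±6.5 mm and the tongue about ±4 mm. I saw no roll or yaw error left to correct. The force reading was about 1.6 N, mostly the weight of the arm, with no sign of contact with the fork. The joints were still, and I saw no sign of anything else being moved, though I did not measure the other things again.

**Failed or disagreeing:**
- Camera depths read about 2 mm too deep against the known fork height, so I corrected the descent for that.
- An early roll fit (0.15 rad) was unreliable; later depth profiles across the tongue showed it level.
- One check script stopped on an empty pixel row and was rerun.

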